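# Bring the dropper bottle round to the front of the stain caddy and hold it there

## Task

I need the dropper bottle from the rotating caddy, but a jar stands in front of it. The jar has a sticky bottom, so do not lift it: slide it sideways along the drip mat until it stands inside the empty ring, and let go of it. Then turn the caddy by its T-shaped handle until the dropper bottle faces straight to the front, towards the middle ring of the mat, and finish while still gripping the handle so that the turntable stays put; do not push on the things it carries, and leave everything else where it is.

Things in the scene. Friction and masses are not known exactly. Their poses are not given: they have to be found in the camera images.
- jar_mid (a point): Centre of the jar that is in the way: a round jar with a dark lid, 44 mm across, 105 mm tall, loose, 80 to 150 g, standing on the drip mat at about the middle ring (this point is 52.5 mm above the jar's underside, on its axis). Its yaw means nothing.
- jar: The same jar; origin at the centre of its underside.
- free_ring (a point): Centre of the empty end ring of the mat, on the mat's surface, where the jar must go: 105 mm from the middle ring along the mat, on either side from start to start (a pot stands in the other end ring). The ring is 73 mm across (middle of its 2 mm moulded line); the lines are too low to feel.
- middle_ring (a point): Centre of the middle ring, on the surface of the drip mat. The mat is a fixed flat strip of grey silicone, 296 mm long, 84 mm wide, 3 mm thick, with three rings in a row 105 mm apart; its y axis runs along the strip and its x axis across it, towards the caddy's axis, 138 mm away.
- caddy_foot: Fixed white foot of the rotating caddy, 144 mm across, 8 mm high; origin on the turning axis at the height of the worktop. Its -x axis is the caddy's front: a small nose, 12 mm wide and 5 mm high, points that way from under the turntable (to 112 mm from the axis), at the middle ring.
- caddy (a joint): Angle by which the turntable has turned since the start, rad, counter-clockwise from above; free both ways (about 0.03 N m of friction, no detents), stays where left. Wooden disc 182 mm across, top at z = 16.5 mm; on it six white cups (43 mm across, 37 mm high), 60 degrees apart, 62 mm from the axis. Which thing is in which cup varies; at the start no cup is exactly at the front.
- dropper_mid (a point): Centre of the dropper bottle: small bottle, 33 mm across, 102 mm tall, with a shoulder and a slender pipette top 13 mm thick, the only thing of that shape; loose, in one of the six cups with about 2 mm of play (this point is 51 mm above its underside, on its axis; about 62 mm from the caddy's axis). It rides round with the turntable.
- handle_grip (a point): Middle of the grip bar of the caddy's T handle, on the turning axis, 172 mm above the worktop. The bar is 88 mm long along this point's x axis, 16 mm thick along y, 24 mm high, and turns with the turntable; a thinner round column (15 mm or less) stands below its middle. The things in the cups reach at most 130 mm above the worktop.
- caddy_handle: The grip bar itself; same origin and axes.
- dropper_bottle: The dropper bottle; origin at the centre of its underside, 19 mm above the worktop.
- stain_stick: Carried by the caddy, loose in a cup: straight round stain-remover stick with a cap, shaped like a glue stick, 28 mm across, 110 mm tall.
- spool_a: Carried by the caddy, loose in a cup: first thread spool, 30 mm across, 48 mm tall.
- spool_b: Carried by the caddy, loose in a cup: second thread spool, 30 mm across, 48 mm tall.
- spool_c: Carried by the caddy, loose in a cup: third thread spool, 30 mm across, 48 mm tall.
- spool_d: Carried by the caddy, loose in a cup: fourth thread spool, 30 mm across, 48 mm tall.
- balm_pot: Low round pot with a lid, 69 mm across, 41 mm tall, standing in the other end ring of the mat; loose bystander.
- tape_measure: Round tape measure, 56x88x19 mm, left of the caddy; loose bystander.
- peg: Wooden clothes peg, 72x15x12 mm, left of the caddy; loose bystander.
- collar_brush: Small brush, 85x30x23 mm, right of the caddy; loose bystander.
- candle: Candle in a glass, 76 mm across, 90 mm tall, on the right; loose bystander.
- keys: Bunch of keys, 107x76x8 mm, on the right near the front; loose bystander.
There are look-alikes about, which are no part of the job. What is shaped like the jar but orange or pink is not meant.

How it is judged:
By the outcome, as a careful person would: the job done as asked, in the order asked, and still so for the second after the job is handed in, while the arm keeps its last pose, push and grip.
It also fails if it takes over 64 s, if anything falls off the work surface, if the arm or the gripper's body presses on something with over 40 N, if the wrist force passes 120 N, or if a joint passes its speed limit or range.

## Robot

A 7-joint arm with a two-finger parallel gripper is mounted at the origin on a cart in front of the work surface, level with it; the furniture and walls round the work are solid. World frame = base frame: x ahead of the robot, y to its left, z up, the work surface at z = 0. Lengths are in m, angles in rad, forces in N, time in s.
With the tool pointing down it reaches from about 0.4 to 0.85 m from the base axis. Payload 4.5 kg.
Tool frame: the origin (TCP) lies where the fingers leave the gripper's body, on its centre line; the fingertips stand 64 mm ahead of it and the grasp point (between the pads) lies 45 mm ahead of it; z points along the fingers, y is the direction in which the jaws open and shut (so a half turn about z gives the same grasp; the last joint's range is limited). The gripper opens to 88 mm and grips with 3 to 60 N. Pads are 18 mm wide; open, the fingers measure 123 mm over their backs; the gripper's body (75 mm by 187 mm) begins 45 mm behind the grasp point.
Start: joints at [-1.159, 0.689, -0.195, 1.565, 0.157, 0.902, -0.215], TCP at [0.231, 0.581, 0.303] pointing down, gripper open.
Joint ranges: [-3.01, 3.01], [-0.46, 2.08], [-1.47, 1.51], [0.13, 2.56], [-1, 4.14], [0.04, 2.09], [-2.66, 2.66]. Speed limits (rad/s): [2.57, 2.57, 3.14, 3.14, 3.14, 3.14, 3.14].

## Interface

Orientations are given as a unit quaternion [x, y, z, w].
In Python, from plant import monitor, snapshot, workorder, finder gives the robot as it stands.
- The arm moves only by the tool carry_out, never from a script. Its argument "motion" is one flat list of numbers, 6 for each row, row after row: the shift along the tool's x, y, z in cm, then the turn, a rotation vector about the tool's x, y, z in rad. In form: [x, y, z, rx, ry, rz, x, y, z, rx, ry, rz, ...]. A call has 1 to 8 rows; each row shifts and turns the commanded pose from where the row before left it, along the tool's axes as they then stand; what a row does not reach is not made up. A row lasts 1/8 s, in which the tool goes at most 62.5 mm and 10.7 degrees, less where a joint would pass 70% of its speed; a pose out of reach is approached as far as the arm can. A call with a gripper value outside its range is refused whole. "hand" is the finger opening in cm, from 0 to 8.81, set as the call begins (left out, the last holds). The fingers move at their own pace and stop on an object; "grip_force" is the grip in N (left out, the last holds). Time passes only in rows, so rows that do not move let the fingers close. It gives the time, the measured TCP pose, the force and the opening at its end, in the units of the state.
- monitor.get_state(): the state, without advancing time (a new reading comes with each control period).
- snapshot(name): name is "scene" or "top" or "wrist"; returns a dict with "frame" (480x640x3 uint8, red, green, blue), "range_z" (480x640 float32, m along the optical axis (not along the pixel's ray), 0 where there is no reading), "fx", "fy", "cx", "cy" (pixels), "D" ([k1, k2, p1, p2, k3] as OpenCV has them; the pictures are not rectified), "rvec" (rotation vector, rad) and "tvec" (3), from world to camera coordinates, as OpenCV has them; the wrist camera has in their place "hand_eye" (4x4, takes a point from camera to tool coordinates, whose origin is the TCP and whose axes are the flange's). Camera axes: x right, y down, z forward; pixel columns grow to the right and rows downward; lengths in m; the calibration is good to about 2 mm. A picture is of the moment at which its call begins: read the wrist's pose just before it.
- workorder.finish_job(): hands the job in, once; it reports no verdict.
Trained networks look in a picture, given as the dict that the camera call returned (one of the last four; its "shot" number tells which), for a name from the list of things; names that differ only in an ending like _2 or _b are one class to them, and where a whole thing is asked for, a point or a joint stands for the part that bears it (a point fixed in the world has none). Each returns a list of dicts, best first, with "p" (0 to 1); they miss things now and then, are a little off and sometimes report something else, mostly with a low value. They report only what shows in the picture. A call takes as long as a camera call. They do not tell look-alikes from the thing itself.
- finder.masks_of(picture, thing): "pixels" (480x640 bool, what is visible of it) and "extent" ([left, top, right, bottom] in pixels, round what is visible of it).
The state is a dict: "clock": time; "q": joint angles; "qd": joint speeds; "joint_torque": joint torques, N m; "tool_pos": TCP position; "eef_rot": TCP orientation; "contact_force": force on the tool from outside, world axes, zero at the start; "moment": the same for the moment, N m; "opening": opening from 0.0 (shut) to 1.0 (fully open).
Only numpy, scipy, OpenCV 4.12 (cv2) and the standard library are available. Lean on these libraries where they do the work, as an engineer would, in place of code of your own. Each camera call takes 0.05 s, during which the arm holds its last target. There are 200 camera calls.

## Working session

There is one attempt and no reset: what is moved stays moved. The work goes in short steps, Python scripts to look and compute and a tool call to move; the robot and the scene stay as the last step left them, time stands still between calls to the robot, and variables do not carry over. Pictures are saved under pics/ and viewed, about 8 in all and at most 12, crops included, and the job is handed in when it is done.

Besides the shell and the picture viewer there is one more tool, called after "Emit:" as name(argument=value, ...) on one line, values as JSON. carry_out: Moves the arm, as the interface text tells. Its arguments: {"type":"object","properties":{"motion":{"type":"array"},"hand":{"type":"number"},"grip_force":{"type":"number"}},"required":["motion"]}

```bash
mkdir -p pics; ls
python3 - <<'E'
from plant import monitor, snapshot
import cv2,numpy as np
s=monitor.get_state();print({k:np.round(v,3).tolist() for k,v in s.items()})
a=[]
for n in("scene","top"):
    p=snapshot(n);cv2.imwrite(f"pics/{n}0.png",p["frame"][...,::-1]);print(n,p["fx"],p["cx"],p["cy"],p["D"],p["rvec"],p["tvec"])
E
```

```text
pics
{'clock': 0.0, 'q': [-1.159, 0.69, -0.195, 1.566, 0.157, 0.902, -0.215], 'qd': [-0.0, 0.002, 0.001, -0.001, -0.0, -0.0, 0.001], 'joint_torque': [0.0, -52.756, -1.267, -15.343, -0.053, 0.006, 0.0], 'tool_pos': [0.23, 0.58, 0.302], 'eef_rot': [0.188, 0.982, -0.001, -0.0], 'contact_force': [0.825, -0.497, -0.001], 'moment': [-0.005, 0.034, -0.016], 'opening': 1.0}
scene 613.5323430176768 317.4471109096969 244.6988263572008 [0.05115095 0.         0.         0.         0.        ] [ 0.20427458  2.86794694 -1.10820732] [0.53481484 0.14128041 1.20348493]
top 616.2452600553619 313.3118509869007 238.8375974350829 [-0.19324954  0.          0.          0.          0.        ] [ 2.07899219 -2.15060216  0.21145308] [-0.11489402  0.5621735   1.08151325]
```

View pics/scene0.png

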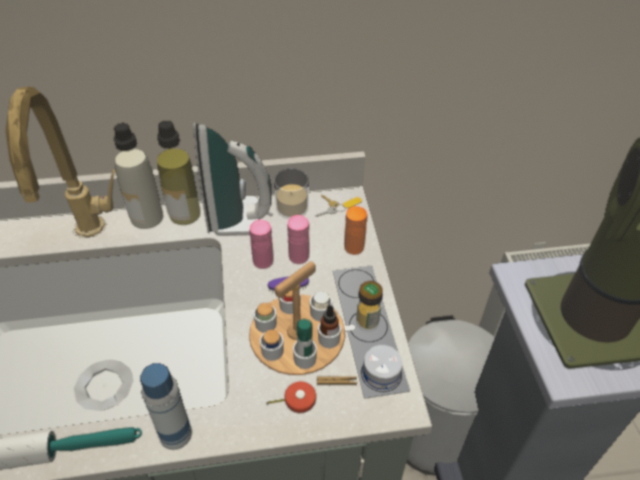

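View pics/top0.png

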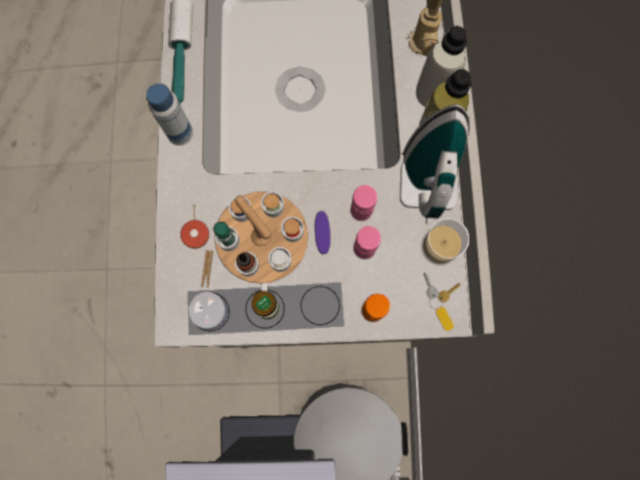

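The top view shows the jar with the dark lid at (264,304), the empty ring at (320,305), the pot at (208,310), the T handle at (255,215), and the slender dark dropper at (247,262). The straight teal stick is at (224,233). The look-alike jars are orange at (376,307) and pink at (364,203) and (368,241). Next I'll make a rectified view at mat height and measure from it.

```bash
cat > h.py <<'E'
import cv2,numpy as np
from scipy.spatial.transform import Rotation as R
def K(p): return np.array([[p["fx"],0,p["cx"]],[0,p["fy"],p["cy"]],[0,0,1.]])
def cam(p,s=None):
    """world<-camera rotation, camera centre"""
    if "hand_eye" in p:
        T=np.eye(4);T[:3,:3]=R.from_quat(s["eef_rot"]).as_matrix();T[:3,3]=s["tool_pos"];T=T@np.array(p["hand_eye"])
        return T[:3,:3],T[:3,3]
    r=cv2.Rodrigues(np.array(p["rvec"],float))[0].T
    return r,-r@np.array(p["tvec"]).ravel()
def cloud(p,s=None):
    v,u=np.mgrid[:480,:640]
    n=cv2.undistortPoints(np.stack([u,v],-1).reshape(-1,1,2).astype(np.float64),K(p),np.array(p["D"])).reshape(480,640,2)
    z=p["range_z"];c=np.dstack([n*z[...,None],z]);r,t=cam(p,s)
    w=c@r.T+t; w[z==0]=np.nan
    return w
def project(p,X,s=None):
    r,t=cam(p,s);rv=cv2.Rodrigues(r.T)[0]
    return cv2.projectPoints(np.asarray(X,float).reshape(-1,1,3),rv,-r.T@t,K(p),np.array(p["D"]))[0].reshape(-1,2)
def ortho(p,z,x0,x1,y0,y1,mm,s=None):
    """picture: up=+x, left=+y"""
    xs=np.arange(x1,x0,-mm/1e3);ys=np.arange(y1,y0,-mm/1e3)
    Y,X=np.meshgrid(ys,xs);uv=project(p,np.stack([X,Y,0*X+z],-1),s).reshape(*X.shape,2).astype(np.float32)
    return cv2.remap(p["frame"],uv[...,0],uv[...,1],cv2.INTER_CUBIC)[...,::-1].copy()
E
python3 - <<'E'
from h import *
from plant import snapshot,finder
for n in("top","scene"):
    p=snapshot(n);w=cloud(p)
    for t in("jar","dropper_bottle","caddy_handle","caddy_foot","stain_stick","balm_pot","collar_brush","tape_measure","peg"):
        for d in finder.masks_of(p,t)[:3]:
            q=w[d["pixels"]];q=q[~np.isnan(q[:,0])]
            if not len(q):continue
            hi=q[q[:,2]>np.percentile(q[:,2],98)-.006]
            print(n,t,round(d["p"],2),np.round(d["extent"]).tolist(),"med",np.round(np.median(q,0),3),"top",np.round(hi.mean(0),4),len(hi))
            if t=="caddy_handle" and d["p"]>.4:
                b=q[q[:,2]>.155];xy=b[:,:2]-b[:,:2].mean(0);e=np.linalg.svd(xy,full_matrices=False)[2][0];pr=xy@e
                print("  bar dir deg",np.degrees(np.arctan2(e[1],e[0])),"mid",b[:,:2].mean(0)+e*(pr.max()+pr.min())/2,"len",np.ptp(pr),b[:,2].min(),b[:,2].max())
    if n=="top":
        w0=w[300,318];print("ring px",w0,"mat corners",w[290,189],w[330,340])
        c=w[305,320];print(c)
        cv2.imwrite("pics/orth.png",ortho(p,.003,c[0]-.08,c[0]+.28,c[1]-.08,c[1]+.3,.5));print("orth x1,y1",c[0]+.28,c[1]+.3)
E
```

```text
top jar 0.94 [350.0, 186.0, 377.0, 221.0] med [ 0.614 -0.226  0.102] top [ 0.6229 -0.2285  0.1053] 356
top jar 0.84 [249.0, 290.0, 280.0, 320.0] med [ 0.435 -0.046  0.107] top [ 0.4383 -0.0432  0.1084] 398
top jar 0.83 [352.0, 226.0, 382.0, 261.0] med [ 0.541 -0.229  0.103] top [ 0.5471 -0.2317  0.1054] 380
top dropper_bottle 0.58 [263.0, 283.0, 266.0, 292.0] med [ 0.48  -0.035  0.005] top [ 0.4797 -0.0357  0.0049] 22
top dropper_bottle 0.57 [236.0, 248.0, 255.0, 272.0] med [ 0.514 -0.011  0.081] top [ 0.5186 -0.0086  0.1166] 44
top caddy_handle 0.98 [234.0, 197.0, 274.0, 240.0] med [ 0.574 -0.034  0.182] top [ 0.5751 -0.0335  0.183 ] 368
  bar dir deg -143.62150064716374 mid [ 0.57464724 -0.03340178] len 0.08693597120904117 0.16330271546481456 0.18925412084854187
top caddy_handle 0.69 [315.0, 211.0, 332.0, 254.0] med [ 0.579 -0.151  0.021] top [ 0.5785 -0.1518  0.0226] 390<stdin>:12: RuntimeWarning: Mean of empty slice.
  ret = um.true_divide(
Traceback (most recent call last):
IndexError: index 0 is out of bounds for axis 0 with size 0
```

Run:
```python
from h import *
from plant import snapshot,finder
p=snapshot("top");w=cloud(p)
for t in("stain_stick","balm_pot","candle"):
    for d in finder.masks_of(p,t)[:1]:
        q=w[d["pixels"]];q=q[~np.isnan(q[:,0])];hi=q[q[:,2]>np.percentile(q[:,2],98)-.006]
        print(t,round(d["p"],2),np.round(d["extent"]).tolist(),np.round(hi.mean(0),4))
print("mat",w[305,320],w[290,230],w[320,235])
x1,y1=.66,.13
o=ortho(p,.003,.38,x1,-.2,y1,.5)
for i in range(0,int((x1-.38)*2000),100): cv2.putText(o,f"{x1-i/2000:.2f}",(0,i+8),0,.35,(255,0,0))
cv2.imwrite("pics/orth.png",o)
# disc edge from a plane at z=.0165 and grey ring/mat fits
g=ortho(p,.003,.36,.52,-.25,.13,.5);hs=cv2.cvtColor(g,cv2.COLOR_BGR2HSV)
m=((hs[...,1]<45)&(hs[...,2]<135)&(hs[...,2]>50)).astype(np.uint8)
m=cv2.morphologyEx(m,cv2.MORPH_CLOSE,np.ones((41,41)));n,l,st,_=cv2.connectedComponentsWithStats(m);k=1+st[1:,4].argmax()
r=cv2.minAreaRect(np.argwhere(l==k)[:,::-1].astype(np.float32));print("mat px rect",r)
print("centre",.52-r[0][1]*.0005,.13-r[0][0]*.0005,"size mm",np.array(r[1])/2)
```

```text
stain_stick 0.81 [212.0, 223.0, 236.0, 247.0] [0.5692 0.0285 0.1275]
balm_pot 0.73 [187.0, 291.0, 229.0, 330.0] [0.4342 0.0677 0.0445]
candle 0.88 [420.0, 218.0, 469.0, 266.0] [ 0.5435 -0.3759  0.0889]
mat [ 0.44049822 -0.14238563  0.00128825] [0.47456895 0.02878158 0.00213383] [0.41685225 0.01980774 0.0029007 ]
mat px rect ((333.57611083984375, 165.57687377929688), (165.81976318359375, 587.4761352539062), 88.51737976074219)
centre 0.4372115631103516 -0.03678805541992186 size mm [ 82.90988159 293.73806763]
```

View pics/orth.png

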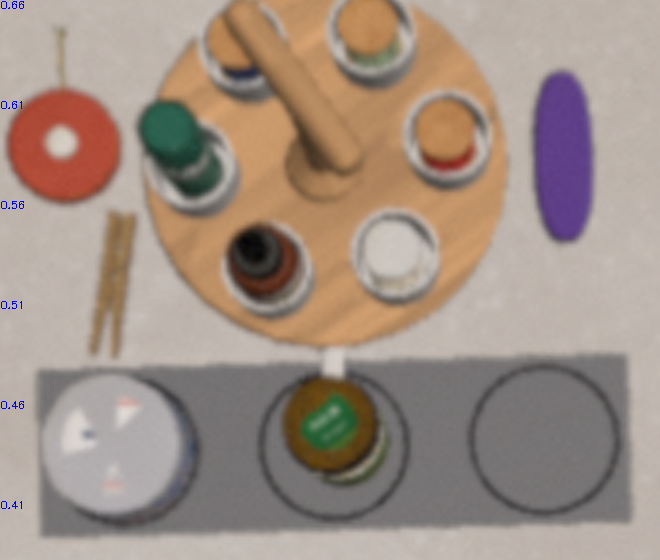

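The rectified view is clear. The middle ring is near (0.437,-0.037), the free ring near (0.4405,-0.142) on the right, and the caddy axis near (0.575,-0.033). The jar with the brown lid and green label stands in the middle ring. The dropper (dark slender top) needs about +25° CCW to face the nose, and the straight teal stick beside it is not the target. Now I'll move above the jar.

Emit:
carry_out(motion=[-3.5, -4.2, 0, 0, 0, 0, -3.5, -4.2, 0, 0, 0, 0, -3.5, -4.2, 0, 0, 0, 0, -3.5, -4.2, 0, 0, 0, 0, -3.5, -4.2, 0, 0, 0, 0, -3.5, -4.2, 0, 0, 0, 0, -3.5, -4.2, 0, 0, 0, 0, -3.5, -4.2, 0, 0, 0, 0], hand=8.81, grip_force=20)

```text
clock: 1.5
tool_pos: [0.3675, 0.1639, 0.303]
eef_rot: [0.188, 0.982, 0.0, 0.0]
contact_force: [1.4, 0.5, 0.8]
opening: 1.0
```

Emit:
carry_out(motion=[-3.5, -4.2, 0, 0, 0, 0, -3.5, -4.2, 0, 0, 0, 0, -3.5, -4.2, 0, 0, 0, 0, -3.5, -4.2, 0, 0, 0, 0, 0, 0, 0, 0, 0, 0.182, 0, 0, 0, 0, 0, 0.182, 0, 0, 0, 0, 0, 0.182, 0, 0, 0, 0, 0, 0.182])

```text
clock: 2.5
tool_pos: [0.4352, -0.0425, 0.3029]
eef_rot: [0.528, 0.849, 0.0, 0.0]
contact_force: [0.3, 0.3, 0.0]
opening: 0.998
```

Emit:
carry_out(motion=[0, 0, 0, 0, 0, 0.182, 0, 0, 0, 0, 0, 0.182, 0, 0, 0, 0, 0, 0.182, 0, 0, 0, 0, 0, 0.182, 0, 0, 0, 0, 0, 0.182, 0, 0, 0, 0, 0, 0.182, 0, 0, 0, 0, 0, 0.182, 0, 0, 0, 0, 0, 0.182])

```text
clock: 3.5
tool_pos: [0.4352, -0.0423, 0.3029]
eef_rot: [0.959, 0.283, 0.0, -0.0]
contact_force: [0.1, -0.3, 0.2]
opening: 1.001
```

Emit:
carry_out(motion=[0, 0, 0, 0, 0, 0.182, 0, 0, 0, 0, 0, 0.182, 0, 0, 0, 0, 0, 0.182, 0, 0, 0, 0, 0, 0, 0, 0, 0, 0, 0, 0])

```text
clock: 4.12
tool_pos: [0.4351, -0.0423, 0.3028]
eef_rot: [1.0, 0.019, 0.0, -0.0]
contact_force: [-0.2, 0.1, -0.3]
opening: 1.001
```

```bash
cat >> h.py <<'E'
def pose(s):
    M=R.from_quat(s["eef_rot"]).as_matrix();print("t",round(s["clock"],2),"pos",np.round(s["tool_pos"],4),"yaw y",round(np.degrees(np.arctan2(M[1,1],M[0,1])),2),"z",np.round(M[:,2],3),"q",np.round(s["q"],2),"F",np.round(s["contact_force"],1),"open",round(s["opening"],3));return M
E
python3 - <<'E'
from h import *
from plant import snapshot,finder,monitor
s=monitor.get_state();M=pose(s)
p=snapshot("wrist");cv2.imwrite("pics/w1.png",p["frame"][...,::-1])
w=cloud(p,s)
for t in("jar","dropper_bottle","caddy_handle"):
    for d in finder.masks_of(p,t)[:3]:
        q=w[d["pixels"]];q=q[~np.isnan(q[:,0])]
        if len(q)<9: continue
        hi=q[q[:,2]>np.percentile(q[:,2],98)-.006]
        print(t,round(d["p"],2),np.round(d["extent"]).tolist(),"top mean",np.round(hi.mean(0),4),"mid",np.round((hi.max(0)+hi.min(0))/2,4),"ext",np.round(np.ptp(hi,0),3))
E
```

```text
t 4.12 pos [ 0.4351 -0.0423  0.3028] yaw y -87.87 z [ 0.  0. -1.] q [-0.37  0.51  0.56  2.13 -0.46  0.62 -1.02] F [-0.2  0.1 -0.3] open 1.001
jar 0.98 [299.0, 176.0, 352.0, 245.0] top mean [ 0.44   -0.0449  0.1081] mid [ 0.4391 -0.0449  0.1071] ext [0.042 0.042 0.007]
jar 0.95 [492.0, 56.0, 618.0, 118.0] top mean [ 0.5484 -0.2315  0.1051] mid [ 0.548  -0.2331  0.1043] ext [0.043 0.045 0.007]
jar 0.7 [479.0, 191.0, 581.0, 264.0] top mean [ 0.4287 -0.2408  0.1052] mid [ 0.4278 -0.2421  0.1043] ext [0.043 0.043 0.007]
caddy_handle 0.77 [295.0, 0.0, 369.0, 81.0] top mean [ 0.5584 -0.0467  0.1825] mid [ 0.5571 -0.0454  0.1823] ext [0.037 0.037 0.007]
```

View pics/w1.png

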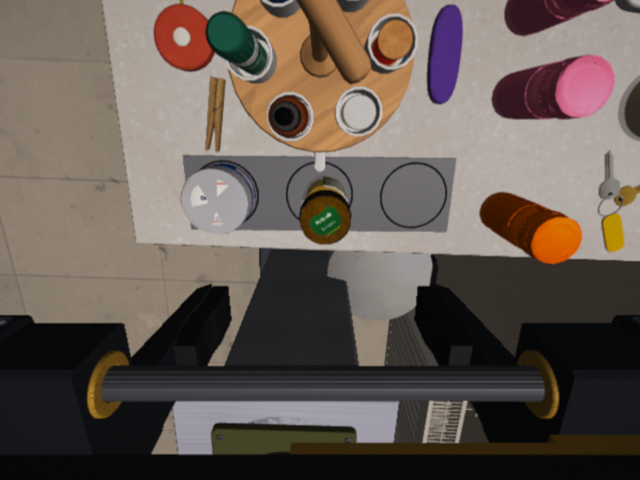

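The wrist view agrees: the jar lid is at (325,218) px, which is (0.4395,-0.044) in world. The empty ring is at (413,195) px, and the orange look-alike is well to the right at y=-0.241. I'll descend, with a check of the camera mount first.

Run:
```python
from h import *
from plant import snapshot
print(np.round(snapshot("wrist")["hand_eye"],3))
```

```text
[[ 0.001 -0.948 -0.319  0.084]
 [ 1.     0.     0.001  0.   ]
 [-0.001 -0.319  0.948 -0.082]
 [ 0.     0.     0.     1.   ]]
```

Emit:
carry_out(motion=[0.4, 0.2, 4, 0, 0, 0, 0, 0, 4, 0, 0, 0, 0, 0, 4, 0, 0, 0, 0, 0, 3, 0, 0, 0, 0, 0, 2, 0, 0, 0, 0, 0, 1.6, 0, 0, 0, 0, 0, 0, 0, 0, 0], hand=8.81)

```text
clock: 5.25
tool_pos: [0.4388, -0.0444, 0.1159]
eef_rot: [1.0, 0.017, -0.001, -0.0]
contact_force: [-0.1, -0.1, -0.2]
opening: 1.002
```

Emit:
carry_out(motion=[0, 0, 0, 0, 0, 0, 0, 0, 0, 0, 0, 0, 0, 0, 0, 0, 0, 0, 0, 0, 0, 0, 0, 0, 0, 0, 0, 0, 0, 0, 0, 0, 0, 0, 0, 0], hand=3.5, grip_force=20)

```text
clock: 6.0
tool_pos: [0.4391, -0.0442, 0.1168]
eef_rot: [1.0, 0.017, 0.0, -0.0]
contact_force: [0.7, 1.4, 2.6]
opening: 0.492
```

Run:
```python
from h import *
from plant import monitor
s=monitor.get_state();pose(s);print(s["opening"]*88.1)
```

```text
t 6.0 pos [ 0.4391 -0.0442  0.1168] yaw y -88.05 z [ 0.  0. -1.] q [-0.04  0.84  0.07  2.25 -0.76  0.07 -0.78] F [0.7 1.4 2.6] open 0.492
43.354309059045775
```

Gripped, at 43.4 mm, which matches the jar. Now I'll slide it 9.8 cm along the mat at constant height.

Emit:
carry_out(motion=[0, 0.5, 0, 0, 0, 0, 0, 1, 0, 0, 0, 0, 0, 1, 0, 0, 0, 0, 0, 1, 0, 0, 0, 0])

```text
clock: 6.5
tool_pos: [0.4401, -0.0791, 0.1169]
eef_rot: [1.0, 0.017, -0.0, -0.001]
contact_force: [0.6, 3.6, 6.2]
opening: 0.493
```

Run:
```python
from h import *
from plant import monitor
pose(monitor.get_state())
```

```text
t 6.5 pos [ 0.4401 -0.0791  0.1169] yaw y -88.02 z [-0.     0.002 -1.   ] q [ 0.03  0.85  0.08  2.23 -0.72  0.09 -0.74] F [0.6 3.6 6.2] open 0.493
```

Emit:
carry_out(motion=[0, 1, 0, 0, 0, 0, 0, 1, 0, 0, 0, 0, -0.1, 1, 0, 0, 0, 0, -0.1, 1, 0, 0, 0, 0, 0, 1, 0, 0, 0, 0, 0, 0.8, 0, 0, 0, 0, 0, 0.5, 0, 0, 0, 0, 0, 0, 0, 0, 0, 0])

```text
clock: 7.5
tool_pos: [0.44, -0.1429, 0.1168]
eef_rot: [1.0, 0.016, -0.0, -0.0]
contact_force: [0.0, 1.0, 4.5]
opening: 0.491
```

Run:
```python
from h import *
from plant import monitor,snapshot
pose(monitor.get_state())
p=snapshot("top");cv2.imwrite("pics/t2.png",ortho(p,.003,.36,.66,-.26,.13,.6))
```

```text
t 7.5 pos [ 0.44   -0.1429  0.1168] yaw y -88.12 z [-0.  0. -1.] q [ 0.15  0.85  0.11  2.19 -0.66  0.14 -0.67] F [0.  1.  4.5] open 0.491
```

View pics/t2.png

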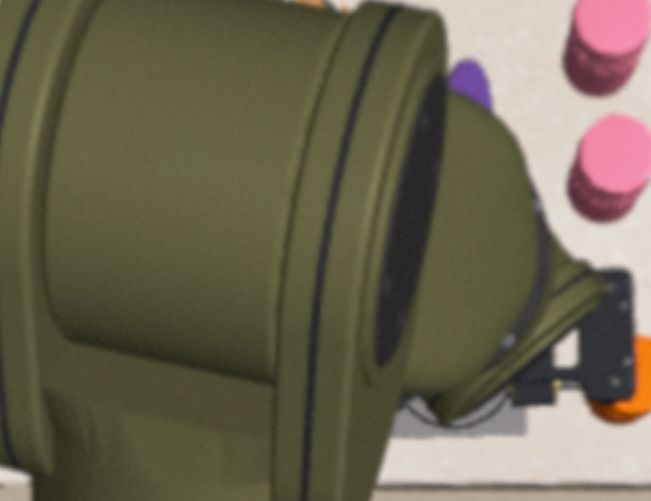

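The arm hides the spot. The TCP is at (0.440,-0.143), within about 1 mm of the ring centre. I'll release, rise, and look with the wrist camera.

Emit:
carry_out(motion=[0, 0, 0, 0, 0, 0, 0, 0, 0, 0, 0, 0, 0, 0, 0, 0, 0, 0, 0, 0, 0, 0, 0, 0], hand=7)

```text
clock: 8.05
tool_pos: [0.4404, -0.1424, 0.1166]
eef_rot: [1.0, 0.017, -0.0, 0.0]
contact_force: [0.2, -0.3, 0.5]
opening: 0.794
```

Emit:
carry_out(motion=[0, 0, -1, 0, 0, 0, 0, 0, -3, 0, 0, 0, 0, 0, -4, 0, 0, 0, 0, 0, -5, 0, 0, 0, 0, 0, -5, 0, 0, 0, 0, 0, 0, 0, 0, 0])

```text
clock: 8.8
tool_pos: [0.4417, -0.1429, 0.3002]
eef_rot: [1.0, 0.017, 0.004, 0.001]
contact_force: [0.3, -0.0, 0.2]
opening: 0.799
```

```bash
cat > look.py <<'E'
from h import *
from plant import snapshot,finder,monitor
import sys
s=monitor.get_state();pose(s)
p=snapshot("wrist");cv2.imwrite(f"pics/{sys.argv[1]}.png",p["frame"][...,::-1]);w=cloud(p,s)
for t in sys.argv[2:]:
    for d in finder.masks_of(p,t)[:3]:
        q=w[d["pixels"]];q=q[~np.isnan(q[:,0])]
        if len(q)<9: continue
        hi=q[q[:,2]>np.percentile(q[:,2],98)-.006]
        print(t,round(d["p"],2),np.round(d["extent"]).tolist(),"top mean",np.round(hi.mean(0),4),"mid",np.round((hi.max(0)+hi.min(0))/2,4),"ext",np.round(np.ptp(hi,0),3))
E
python3 look.py w3 jar
```

```text
t 8.8 pos [ 0.4417 -0.1429  0.3002] yaw y -88.06 z [ 0.007 -0.002 -1.   ] q [-0.12  0.54  0.53  2.06 -0.45  0.64 -0.83] F [ 0.3 -0.   0.2] open 0.799
jar 0.81 [399.0, 0.0, 475.0, 42.0] top mean [ 0.6052 -0.2298  0.1037] mid [ 0.6053 -0.2305  0.103 ] ext [0.006 0.026 0.007]
jar 0.64 [297.0, 185.0, 354.0, 252.0] top mean [ 0.4406 -0.1436  0.1081] mid [ 0.4398 -0.1437  0.107 ] ext [0.043 0.042 0.007]
jar 0.59 [391.0, 60.0, 477.0, 124.0] top mean [ 0.5482 -0.2325  0.1052] mid [ 0.5479 -0.233   0.1043] ext [0.043 0.043 0.007]
```

View pics/w3.png

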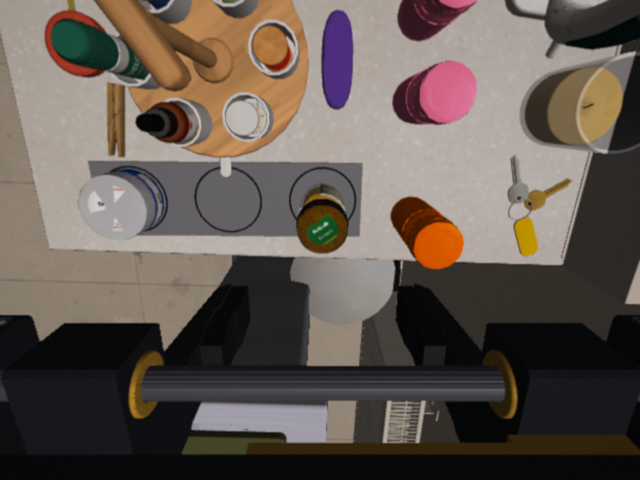

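The jar stands free at (0.440,-0.144), centred in the empty ring at about (322,200) px. Next is the handle: move over the axis and align the jaws across the bar.

Emit:
carry_out(motion=[4.5, -3.5, 0, 0, 0, 0, 4.5, -3.5, 0, 0, 0, 0, 4.6, -3.5, 0, 0, 0, 0, 0, 0, 0, 0, 0, -0.15, 0, 0, 0, 0, 0, -0.15, 0, 0, 0, 0, 0, -0.15, 0, 0, 0, 0, 0, -0.15, 0, 0, 0, 0, 0, 0], hand=6)

```text
clock: 9.9
tool_pos: [0.5719, -0.0328, 0.2952]
eef_rot: [0.95, 0.311, -0.001, -0.001]
contact_force: [-0.6, -0.1, -0.2]
opening: 0.68
```

```bash
python3 look.py w4 caddy_handle dropper_bottle
```

```text
t 9.9 pos [ 0.5719 -0.0328  0.2952] yaw y -53.79 z [-0.003  0.001 -1.   ] q [-0.24  0.66  0.38  1.75 -0.32  0.8  -0.65] F [-0.6 -0.1 -0.2] open 0.68
caddy_handle 0.71 [313.0, 180.0, 345.0, 318.0] top mean [ 0.5792 -0.0326  0.1826] mid [ 0.5768 -0.0344  0.1823] ext [0.073 0.058 0.007]
dropper_bottle 0.97 [250.0, 224.0, 292.0, 273.0] top mean [ 0.5211 -0.0097  0.1165] mid [ 0.5204 -0.0101  0.1166] ext [0.011 0.013 0.008]
```

View pics/w4.png

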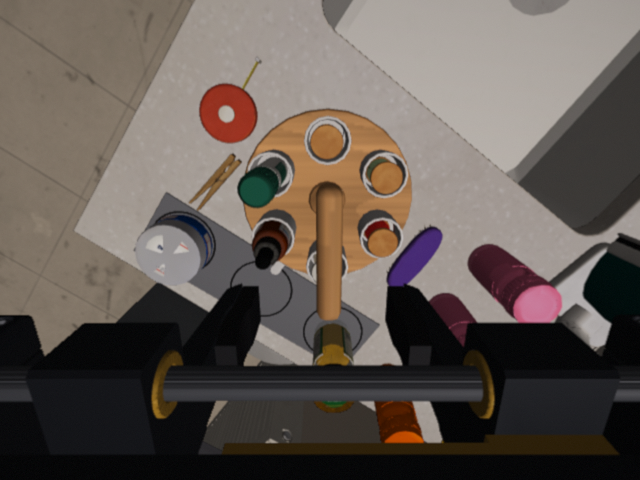

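The wrist view shows the bar between the open fingers (x≈330 px), the dropper at (270,245) px and the straight teal stick at (262,180) px. I'll descend and grip the bar.

Emit:
carry_out(motion=[0.2, 0.3, 2.5, 0, 0, 0, 0, 0, 2.5, 0, 0, 0, 0, 0, 2, 0, 0, 0, 0, 0, 0.8, 0, 0, 0, 0, 0, 0, 0, 0, 0])

```text
clock: 10.68
tool_pos: [0.576, -0.034, 0.2184]
eef_rot: [0.95, 0.311, -0.0, -0.0]
contact_force: [0.0, -0.8, 0.5]
opening: 0.677
```

Emit:
carry_out(motion=[0, 0, 0, 0, 0, 0, 0, 0, 0, 0, 0, 0, 0, 0, 0, 0, 0, 0, 0, 0, 0, 0, 0, 0, 0, 0, 0, 0, 0, 0, 0, 0, 0, 0, 0, 0, 0, 0, 0, 0, 0, 0, 0, 0, 0, 0, 0, 0], hand=1, grip_force=25)

```text
clock: 11.68
tool_pos: [0.5762, -0.034, 0.2188]
eef_rot: [0.95, 0.312, 0.0, -0.0]
contact_force: [-1.0, -0.3, 1.9]
opening: 0.181
```

```bash
cat > cups.py <<'E'
# turntable phase: cup rims (circles at z=.0535) in the wrist picture, rectified, about the axis
from h import *
from plant import snapshot,finder,monitor
import sys
s=monitor.get_state();pose(s);p=snapshot("wrist");w=cloud(p,s)
A=np.array([.5752,-.0337])
for d in finder.masks_of(p,"dropper_bottle")[:2]:
    q=w[d["pixels"]];q=q[~np.isnan(q[:,0])];hi=q[q[:,2]>.108];b=q[(q[:,2]>.06)&(q[:,2]<.09)]
    if len(hi)>5: c=np.median(hi,0)[:2]-A;print("dropper p",round(d["p"],2),"top",np.round(hi.mean(0),4),"ang",round(np.degrees(np.arctan2(c[1],c[0]))%360,1),"r",np.hypot(*c).round(4))
o=ortho(p,.0535,A[0]-.1,A[0]+.1,A[1]-.1,A[1]+.1,.25,s);cv2.imwrite(f"pics/{sys.argv[1]}.png",o)
c=cv2.HoughCircles(cv2.cvtColor(o,cv2.COLOR_BGR2GRAY),cv2.HOUGH_GRADIENT,1,120,param1=80,param2=14,minRadius=78,maxRadius=92)
for u,v,r in (c[0] if c is not None else []):
    d=np.array([.1-v*.00025,.1-u*.00025]);ra=np.hypot(*d)
    if abs(ra-.062)<.008: print("cup ang",round(np.degrees(np.arctan2(d[1],d[0]))%360,1),"r",ra.round(4),"rad mm",r/4)
E
python3 cups.py c1
```

```text
t 11.68 pos [ 0.5762 -0.034   0.2188] yaw y -53.68 z [ 0.  0. -1.] q [-0.2   0.76  0.32  1.81 -0.38  0.63 -0.6 ] F [-1.  -0.3  1.9] open 0.181
dropper p 0.7 top [ 0.5227 -0.0092  0.115 ] ang 154.6 r 0.0577
cup ang 34.4 r 0.0617 rad mm 20.9
cup ang 335.6 r 0.0633 rad mm 20.925
cup ang 276.9 r 0.0633 rad mm 20.925
cup ang 156.9 r 0.0602 rad mm 20.925
cup ang 95.1 r 0.0601 rad mm 20.9
```

Gripped at 15.9 mm. The cup phase is about 156° for the dropper, and front is 181.5°, so I turn about +25.4° CCW (0.44 rad, negative about the tool's z).

Emit:
carry_out(motion=[0, 0, 0, 0, 0, -0.05, 0, 0, 0, 0, 0, -0.08, 0, 0, 0, 0, 0, -0.08, 0, 0, 0, 0, 0, -0.08, 0, 0, 0, 0, 0, -0.08, 0, 0, 0, 0, 0, -0.05, 0, 0, 0, 0, 0, -0.02, 0, 0, 0, 0, 0, 0])

```text
clock: 12.78
tool_pos: [0.576, -0.0338, 0.2188]
eef_rot: [0.859, 0.512, -0.0, -0.0]
contact_force: [-1.6, 1.0, 5.2]
opening: 0.178
```

Emit:
carry_out(motion=[0, 0, 0, 0, 0, 0, 0, 0, 0, 0, 0, 0])

```text
clock: 13.02
tool_pos: [0.576, -0.0338, 0.2188]
eef_rot: [0.859, 0.511, -0.0, -0.0]
contact_force: [-2.2, 0.4, 6.2]
opening: 0.181
```

```bash
python3 cups.py c2
python3 - <<'E'
from h import *
from plant import snapshot
p=snapshot("scene");cv2.imwrite("pics/s5.png",cv2.resize(p["frame"][200:440,200:460,::-1],None,fx=2.2,fy=2.2))
E
```

```text
t 13.03 pos [ 0.576  -0.0338  0.2188] yaw y -28.47 z [-0.  0. -1.] q [-0.13  0.75  0.19  1.8  -0.23  0.61 -0.3 ] F [-2.2  0.4  6.2] open 0.181
dropper p 0.67 top [ 0.5165 -0.0347  0.1152] ang 180.7 r 0.0584
cup ang 0.6 r 0.0629 rad mm 20.925
cup ang 61.4 r 0.0608 rad mm 19.9
cup ang 302.0 r 0.063 rad mm 20.625
cup ang 121.8 r 0.061 rad mm 21.7
cup ang 183.6 r 0.0612 rad mm 21.75
```

View pics/c2.png

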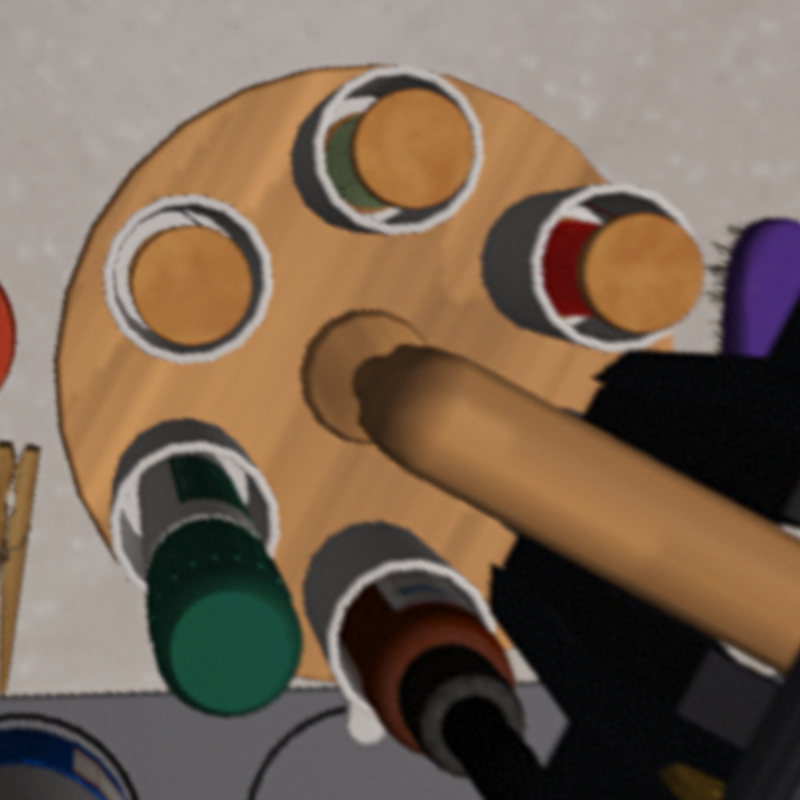

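View pics/s5.png

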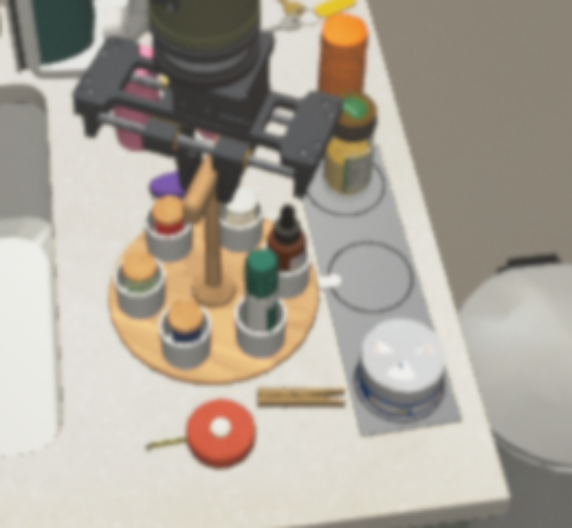

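The dropper measures about 181° and its cup about 181.9°, against a front of about 181.6°. The scene view shows the dropper facing the nose, the jar upright in the far ring, and the bystanders unmoved. I'll hand in while still gripping.

Run:
```python
from plant import workorder
print(workorder.finish_job())
```

```text
the job is handed in; nothing more can be done
None
```

The job is handed in at about 13 s. The jar is in the empty ring and the dropper bottle faces the front, with the gripper still holding the T handle.

- **Jar:** I gripped it at its standing height and slid it about 98 mm along the mat without lifting it. After release it stood at (0.440, -0.144), about 2 mm from the right-hand ring's centre, against about 14 mm of room.
- **Caddy:** I turned it about 25° counter-clockwise by the handle, touching nothing it carries. The dropper measured about 181° and the fit over the visible cups put its cup at about 182°; the nose direction is about 181.6°. Single cup readings scatter by about ±1.5°.
- **Checks:** Contact forces read at most about 6 N. In the last picture everything else was where it started. The top camera was blocked by the arm after the slide, so I checked the jar with the wrist and scene cameras instead. No check failed.

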